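# Press a transformer onto the sprung contact of a bench test jig and hold it

## Task

Push the loose large transformer along the bench, without lifting it off, into the test jig between its guide rails, terminal board first, and press it against the sprung contact pin until the board sits squarely on both hard stop posts. Do not let go: the pin would push it back out, so finish while still holding it firmly against the posts. Leave everything else on the bench where it is.

Things in the scene. Friction and masses are not known exactly. Their poses are not given: they have to be found in the camera images.
- transformer: Large loose transformer, 0.3-0.5 kg. Dark core 30 mm thick (x), 56 wide (y), 58 high, centred, to grip across y; grey end cover 46 mm wide, 52 high at each end; foot plate 66 x 56 x 4. Brown terminal board on the +x end, 46 mm wide, 6 to 48 mm up, brass lugs on top; face at x = 37 mm, plain rear end at -33. Origin: centre of underside. Starts with x within 0.8 rad of the jig's x.
- board_face (a point): Centre of the terminal board's outer face, 27 mm above the bench, 37 mm ahead of the transformer's origin; axes as the transformer's.
- jig: Test jig, fixed. Its x = push-in direction (about world +y). Two aluminium guide rails, 12 mm high and thick, on the bench, 62 mm apart inside from x = -100 mm to 0, flaring to about 76 apart at -130; no floor between. Grey block at x = 14 to 44 mm, 86 wide, 50 high (two knobs to 66 mm), carries pin and posts. Origin: on the bench midway between the rails, below the post faces.
- jig_stop (a point): Point midway between the faces of the two stop posts, 27 mm above the bench: board_face comes here when the transformer is fully home. Axes as the jig's.
- jig_mouth (a point): Centre of the flared mouth of the guide rails, on the bench, 130 mm before jig_stop. Axes as the jig's.
- stop_posts: The two hard stops, fixed steel posts 11 mm in diameter that stick out 14 mm from the grey block towards the mouth, 16 mm to either side of the centre line, 27 mm above the bench. Origin: midway between their faces (as jig_stop).
- contact_pin (a joint): Sprung brass pin, 13 mm in diameter, between the posts, 27 mm above the bench, moving along the jig's x. 0 = out (tip 14 mm ahead of the post faces); 0.014 m = pressed level with them. Spring 6.3 N when out, 12.6 N at 0.014 m; the transformer's bench friction adds about 2 to 6 N. Released, it pushes the transformer back.
- choke: Bystander: a small transformer-like choke without a board, 42 x 36 x 36 mm, origin under its centre.
- valve: Bystander: upright glass radio valve with black base, 33 mm in diameter, 85 mm high, near the jig's far side; origin under its centre.
- capacitor: Bystander: upright aluminium can capacitor, 35 mm in diameter, 52 mm high, near the jig on the robot's side; origin under its centre.
- spool: Bystander: solder spool lying flat, 54 mm in diameter, 38 mm high; origin under its centre.
- screwdriver: Bystander: screwdriver 170 mm long, lying along its x axis; origin under its middle.
- flux_bottle: Bystander: white bottle, 36 mm in diameter, 85 mm high; origin under its centre.

How it is judged (in metres and radians):
On the way, in this order (a step that is already met when the one before it is completed fails the run):
1. the transformer has been pushed between the guide rails, terminal board first, and has not yet reached the stop posts (x of board_face in the frame of jig_stop above -0.085 m and x of transformer in the frame of jig_stop below -0.045 m and y of board_face in the frame of jig_stop between -0.012 and 0.012 m and height (world z) of transformer below 0.012 m).
2. it is pressed home: board on both posts, pin pushed in (x of board_face in the frame of jig_stop above -0.002 m and y of board_face in the frame of jig_stop between -0.006 and 0.006 m and angle between the x axis of transformer and the x axis of jig, either way round below 0.06 rad and angle between transformer's own z axis and vertical below 0.06 rad and height (world z) of transformer below 0.006 m and value of joint contact_pin above 0.012 m and contact force between transformer and stop_posts above 1 N), for 0.3 s.
At the end, for the whole second after the job is handed in: The robot still holds the transformer (more than 3 N) fully home: terminal board within 2 mm of the post faces, within 6 mm of the centre line and 0.06 rad of square, standing flat on the bench, pressing on the stop posts with more than 1 N, contact pin pushed in more than 12 mm, at rest (all of step 2 and contact force between any of the fingers, the arm and transformer above 3 N and linear speed of transformer below 0.01 m/s); the arm keeps its last pose, push and grip.
It fails at once if the transformer is lifted more than 15 mm off the bench or tipped over (height (world z) of transformer above 0.015 m or angle between transformer's own z axis and vertical above 0.5 rad).
It fails at once if another object on the bench is moved more than 30 mm or knocked over (distance of any of choke, valve, capacitor, spool, screwdriver, flux_bottle from where it was at the start of the episode above 0.03 m or angle between any of valve, capacitor, flux_bottle's own z axis and vertical above 0.6 rad).
It also fails if it takes over 48 s, if anything falls off the work surface, if the arm or the gripper's body presses on something with over 40 N, if the wrist force passes 120 N, or if a joint passes its speed limit or range.

## Robot

A 6-joint arm with a two-finger parallel gripper is mounted at the origin on the work surface. World frame = base frame: x ahead of the robot, y to its left, z up, the work surface at z = 0. Lengths are in m, angles in degrees, forces in N, time in s.
With the tool pointing down it reaches from about 0.425 to 0.95 m from the base axis. Payload 14.7 kg.
Tool frame: the origin (TCP) lies midway between the tips of the shut fingers; the grasp point (between the pads) lies 19 mm behind it; z points along the fingers, y is the line along which they close (so a half turn about z gives the same grasp; the last joint's range is limited). The gripper opens to 85 mm and grips with 20 to 120 N. Pads are 22 mm wide; open, the fingers measure 114 mm over their backs; the gripper's body (76 mm by 85 mm) begins 54 mm behind the grasp point. The pads swing forward as they close: fully open they stand 13 mm farther back than shut.
Start: joints at [-70.05, 27.513, 91.461, -0, 61.026, -2.67], TCP at [0.25, -0.6, 0.231] pointing down, gripper open.
Joint ranges: [-157.49, 157.49], [-46.99, 117.5], [13.45, 153.17], [-89.5, 269.5], [5.16, 153.95], [-167.48, 167.48]. Speed limits (degrees/s): [108.29, 108.29, 136.94, 172.46, 172.46, 172.46].

## Interface

Orientations are given as [roll, pitch, yaw] about the fixed x, y, z axes, in that order (R = Rz(yaw) Ry(pitch) Rx(roll)).
In Python, from cell import status, get_image, get_calibration, job_done, look_for, trace, landmark_of gives the robot as it stands. The module is installed in compiled form; this text tells all that it offers.
- The arm moves only by the tool apply_moves, never from a script. Its argument "series" is one flat list of numbers, 7 for each row, row after row: the shift along the tool's x, y, z in units of 0.6 m (1.0 is 0.6 m), then the turn, a rotation vector about the tool's x, y, z in units of pi rad (1.0 is pi rad), then the gripper's target within -1 to 1 (shut at 1, half-way at 0, fully open at -1). In form: [dx, dy, dz, rx, ry, rz, jaw, dx, dy, dz, rx, ry, rz, jaw, ...]. A call has 1 to 8 rows; each row is the pose to reach, as a shift and turn from the pose commanded when the call began, along the tool's axes at that moment, turning the shorter way round; what a row does not reach only later rows make up. A row lasts 1/12 s, in which the tool goes at most 41.7 mm and 7.16 degrees, less where a joint would pass 70% of its speed; a pose out of reach is approached as far as the arm can. A call with a number of a shift or a turn outside -1 to 1 is refused whole. A call with a gripper value outside its range is refused whole. The fingers move at their own pace and stop on an object; "newtons" is the grip in N (left out, the last holds). Time passes only in rows, so rows that repeat a pose let the fingers close. It gives the time, the measured TCP pose, the force, the opening and the grip force at its end, in the units of the state.
- status.get_obs(): the state, without advancing time (a new reading comes with each control period).
- get_image(name): name is "side" or "top"; returns the picture (384x512x3 uint8, blue, green, red); there is no depth.
- get_calibration(name): a dict with "fx", "fy", "cx", "cy" (pixels), "R" (3x3) and "t" (3): a world point X has camera coordinates R X + t. Camera axes: x right, y down, z forward; pixel columns grow to the right and rows downward; lengths in m; the calibration is good to about 2 mm. A picture is of the moment at which its call begins. get_calibration takes no time and is no camera call.
- job_done(): hands the job in; it is judged then, once.
Trained networks look in the newest picture that a camera, given by its name, has taken for a name from the list of things; names that differ only in an ending like _2 or _b are one class to them, and where a whole thing is asked for, a point or a joint stands for the part that bears it (a point fixed in the world has none). Each returns a list of dicts, best first, with "confidence" (0 to 1); they miss things now and then, are a little off and sometimes report something else, mostly with a low value. They report only what shows in the picture. A call takes as long as a camera call.
- look_for(target, camera): "extent" ([left, top, right, bottom] in pixels, round what is visible of it).
- trace(target, camera): "region" (384x512 bool, what is visible of it) and "extent" ([left, top, right, bottom] in pixels, round what is visible of it).
- landmark_of(target, camera): "uv" ([column, row] in pixels: a listed point, or the origin of a listed thing).
The state is a dict: "time_s": time; "joints": joint angles; "qvel": joint speeds; "joint_torque": joint torques, N m; "eef_pos": TCP position; "ee_rot": TCP orientation; "wrist_force": force on the tool from outside, world axes, zero at the start; "moment": the same for the moment, N m; "gripper_width": finger opening in m; "grasp_force": force on a finger pad.
Only numpy, scipy, OpenCV 4.12 (cv2) and the standard library are available. Lean on these libraries where they do the work, as an engineer would, in place of code of your own. Each camera call takes 0.05 s, during which the arm holds its last target. There are 200 camera calls.

## Working session

There is one attempt and no reset: what is moved stays moved. The work goes in short steps, Python scripts to look and compute and a tool call to move; the robot and the scene stay as the last step left them, time stands still between calls to the robot, and variables do not carry over. Pictures are saved under pics/ and viewed, at most 10 in all, crops included, and the job is handed in when it is done.

Besides the shell and the picture viewer there is one more tool, called by a JSON object that holds its "name" and its "arguments". apply_moves: Moves the arm, as the interface text tells. Shifts and turns lie within -1 to 1; 1 stands for 0.6 m of shift or pi rad of turn. Its arguments: {"type":"object","properties":{"series":{"type":"array"},"newtons":{"type":"number"}},"required":["series"]}

```bash
mkdir -p pics
cat > h.py <<'E'
import numpy as np, cv2
from cell import *
def ray(uv,cam,z):
    c=get_calibration(cam);R=np.array(c["R"]);t=np.array(c["t"])
    d=R.T@np.array([(uv[0]-c["cx"])/c["fx"],(uv[1]-c["cy"])/c["fy"],1]);o=-R.T@t
    return o+d*(z-o[2])/d[2]
def proj(X,cam):
    c=get_calibration(cam);p=np.array(c["R"])@X+np.array(c["t"])
    return np.array([c["fx"]*p[0]/p[2]+c["cx"],c["fy"]*p[1]/p[2]+c["cy"]])
E
python3 - <<'E'
from h import *
np.set_printoptions(precision=3,suppress=True)
Z=dict(board_face=.027,jig_stop=.027,stop_posts=.027)
ims=[]
for c in["top","side"]:
    im=get_image(c);cv2.imwrite(f"pics/{c}0.png",im)
    k=get_calibration(c);print(c,"cam at",-np.array(k["R"]).T@np.array(k["t"]))
    for n in["transformer","board_face","jig","jig_stop","jig_mouth","choke","valve","capacitor","spool","screwdriver","flux_bottle"]:
        for r in landmark_of(n,c)[:1]: print(c,n,round(r["confidence"],2),np.array(r["uv"]),ray(r["uv"],c,Z.get(n,0)))
print(status.get_obs())
E
```

```text
top cam at [ 0.435 -0.007  0.952]
top board_face 0.9 [312.2 205.2] [ 0.506 -0.131  0.027]
top jig 0.65 [202. 201.] [0.522 0.163 0.   ]
top jig_stop 0.84 [195.2 206.1] [0.506 0.176 0.027]
top jig_mouth 0.9 [250.1 202.9] [0.516 0.032 0.   ]
top choke 0.74 [198.6 252.3] [0.384 0.17  0.   ]
top valve 0.77 [203.1 155.5] [0.647 0.161 0.   ]
top capacitor 0.76 [199.8 253.4] [0.382 0.167 0.   ]
top spool 0.73 [285.2 131.3] [ 0.713 -0.065  0.   ]
top screwdriver 0.63 [326.7 277.6] [ 0.317 -0.169  0.   ]
top flux_bottle 0.72 [164.9 272. ] [0.333 0.259 0.   ]
side cam at [ 0.358 -0.565  0.659]
side transformer 0.57 [274.4 277. ] [ 0.513 -0.176 -0.   ]
side board_face 0.65 [265.9 258.6] [ 0.504 -0.144  0.027]
side jig 0.59 [235.  171.3] [0.516 0.176 0.   ]
side jig_stop 0.74 [233.3 166.1] [0.511 0.168 0.027]
side jig_mouth 0.63 [250.2 208.2] [0.518 0.03  0.   ]
side choke 0.76 [360.6 261.4] [ 0.706 -0.193  0.   ]
side valve 0.74 [279.6 163.5] [0.646 0.173 0.   ]
side capacitor 0.63 [185.8 184.8] [0.378 0.161 0.   ]
side spool 0.82 [338.3 219.7] [ 0.713 -0.068  0.   ]
side screwdriver 0.78 [182.7 295.7] [ 0.322 -0.164  0.   ]
side flux_bottle 0.71 [248.7 208.9] [0.514 0.029 0.   ]
{'time_s': 1.2, 'joints': array([-70.048,  27.514,  91.461,   0.002,  61.027,  -2.672]), 'qvel': array([ 0.005,  0.007, -0.005, -0.117, -0.027, -0.008]), 'joint_torque': array([  0.004, -95.049, -43.064,   0.   ,   0.001,   0.   ]), 'eef_pos': array([ 0.25 , -0.6  ,  0.231]), 'ee_rot': array([-179.998,   -0.002,   22.623]), 'wrist_force': array([ 0.767, -0.198, -0.975]), 'moment': array([ 0.031,  0.007, -0.024]), 'grasp_force': 0.0, 'gripper_width': 0.08540734208949019}
```

View pics/top0.png

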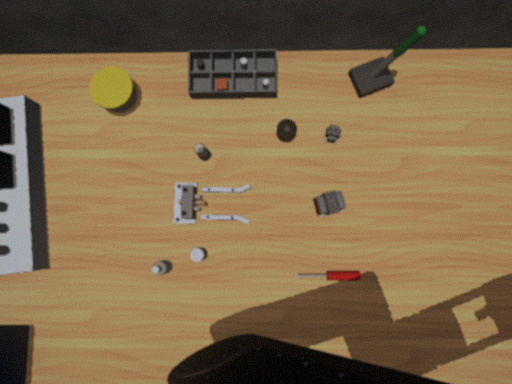

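View pics/side0.png

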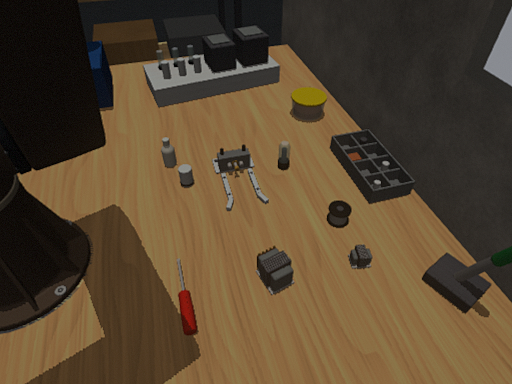

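The top picture shows the transformer at about (330,203) with its board to the left. The jig block is at (186,203), with rails on rows 190 and 217 and the mouth near column 250. I'll fit simple models to the traced masks.

```bash
cat >> h.py <<'E'
from scipy.optimize import minimize
def box(x0,x1,y0,y1,z0,z1): return np.array([[x,y,z] for x in(x0,x1) for y in(y0,y1) for z in(z0,z1)])
T=[box(-.015,.015,-.028,.028,0,.058),box(-.033,.033,-.023,.023,0,.052),box(-.033,.033,-.028,.028,0,.004),box(.033,.037,-.023,.023,.006,.048)]
J=[box(.014,.044,-.043,.043,0,.05)]+[box(-.1,0,s*.037-.006,s*.037+.006,0,.012) for s in(-1,1)]+\
  [np.array([[x,s*(y+o),z] for x,y in((-.1,.031),(-.13,.038)) for o in(0,.012) for z in(0,.012)]) for s in(-1,1)]
S=4
def rend(M,p,cam):
    m=np.zeros((384*S,512*S),np.uint8);c,s=np.cos(p[2]),np.sin(p[2])
    for B in M:
        W=B@np.array([[c,s,0],[-s,c,0],[0,0,1]])+[p[0],p[1],0]
        q=(np.array([proj(w,cam) for w in W])+.5)*S
        cv2.fillConvexPoly(m,cv2.convexHull(np.round(q*16).astype(np.int32)),255,shift=4)
    return cv2.resize(m,(512,384),interpolation=cv2.INTER_AREA)/255.
def fit(M,masks,p0):
    def f(p):
        e=0
        for cam,m in masks.items():
            r=rend(M,p,cam);e+=1-np.minimum(r,m).sum()/np.maximum(r,m).sum()
        return e
    sx=np.array(p0)+np.array([[0,0,0],[.01,0,0],[0,.01,0],[0,0,.15]])
    o=minimize(f,p0,method="Nelder-Mead",options=dict(initial_simplex=sx,xatol=2e-4,fatol=1e-4,maxiter=150))
    return o.x,o.fun
E
python3 - <<'E'
from h import *
np.set_printoptions(precision=4,suppress=True)
vis={}
for c in["top","side"]: vis[c]=get_image(c)
for n,M,p0 in[("transformer",T,[.515,-.165,1.5]),("jig",J,[.513,.17,1.57])]:
    ms={}
    for c in["top","side"]:
        r=trace(n,c)
        if r: print(n,c,r[0]["confidence"],r[0]["extent"]);ms[c]=r[0]["region"].astype(float)
    for sub in [ms]+[{c:ms[c]} for c in ms]:
        best=min((fit(M,sub,[p0[0],p0[1],p0[2]+d]) for d in(-.35,0,.35)),key=lambda b:b[1])
        print(n,list(sub),best[0],np.degrees(best[0][2]),best[1])
        if len(sub)==2:
            for c in sub:
                r=(rend(M,best[0],c)>.5).astype(np.uint8)
                vis[c]=vis[c].copy(); vis[c+n]=r
big=[]
for c,(x0,x1,y0,y1) in dict(top=(165,365,120,230),side=(200,400,140,300)).items():
    im=cv2.resize(vis[c][y0:y1,x0:x1],None,fx=3 if c=="top" else 2,fy=3 if c=="top" else 2,interpolation=cv2.INTER_CUBIC)
    im=cv2.convertScaleAbs(im,alpha=1.7)
    for n in("transformer","jig"):
        r=cv2.resize(vis[c+n][y0:y1,x0:x1],im.shape[1::-1],interpolation=cv2.INTER_NEAREST)
        cv2.drawContours(im,cv2.findContours(r,0,1)[0],-1,(0,255,0),1)
    big.append(cv2.copyMakeBorder(im,0,0,0,600-im.shape[1],0))
cv2.imwrite("pics/f1.png",np.vstack(big)[:600])
E
```

```text
transformer top 0.8 [312.7, 191.2, 345.1, 215.2]
transformer side 0.97 [255.7, 246.3, 294.5, 293.9]Traceback (most recent call last):
  File "<stdin>", line 11, in <module>
  File "<stdin>", line 11, in <genexpr>
  File "h.py", line 30, in fit
    o=minimize(f,p0,method="Nelder-Mead",options=dict(initial_simplex=sx,xatol=2e-4,fatol=1e-4,maxiter=150))
    res = _minimize_neldermead(fun, x0, args, callback, bounds=bounds,
                               **options)
    fxr = func(xr)
    fx = function(np.copy(x), *(wrapper_args + args))
  File "h.py", line 27, in f
    r=rend(M,p,cam);e+=1-np.minimum(r,m).sum()/np.maximum(r,m).sum()
  File "h.py", line 20, in rend
    q=(np.array([proj(w,cam) for w in W])+.5)*S
                 ~~~~^^^^^^^
  File "h.py", line 8, in proj
    c=get_calibration(cam);p=np.array(c["R"])@X+np.array(c["t"])
ValueError: time passes only in moves, steps and waits
```

```bash
sed -i 's/^from cell import \*/from cell import *\nfrom cell import get_calibration as _gc\nfrom functools import cache\nget_calibration=cache(_gc)/' h.py
cat > fitall.py <<'E'
from h import *
import sys
np.set_printoptions(precision=4,suppress=True)
out=sys.argv[1];items=eval(sys.argv[2]);crop=eval(sys.argv[3])
vis={c:get_image(c) for c in("top","side")}
ov={}
for n,M,p0 in items:
    ms={}
    for c in["top","side"]:
        r=trace(n,c)
        if r: print(n,c,r[0]["confidence"],r[0]["extent"]);ms[c]=r[0]["region"].astype(float)
    for sub in [ms]+([{c:ms[c]} for c in ms] if len(ms)>1 else []):
        best=min((fit(M,sub,[p0[0],p0[1],p0[2]+d]) for d in(-.3,.1)),key=lambda b:b[1])
        print(n,list(sub),best[0],np.degrees(best[0][2]),best[1])
        if sub is ms:
            for c in vis: ov[c,n]=(rend(M,best[0],c)>.5).astype(np.uint8)
big=[]
for c,(x0,x1,y0,y1,k) in crop.items():
    im=cv2.convertScaleAbs(cv2.resize(vis[c][y0:y1,x0:x1],None,fx=k,fy=k,interpolation=cv2.INTER_CUBIC),alpha=1.7)
    for (cc,n),r in ov.items():
        if cc==c:
            r=cv2.resize(r[y0:y1,x0:x1],im.shape[1::-1],interpolation=cv2.INTER_NEAREST)
            cv2.drawContours(im,cv2.findContours(r,0,1)[0],-1,(0,255,0),1)
    big.append(im)
w=max(b.shape[1] for b in big)
cv2.imwrite(out,np.vstack([cv2.copyMakeBorder(b,0,0,0,w-b.shape[1],0) for b in big]))
print(status.get_obs()["time_s"])
E
python3 fitall.py pics/f1.png '[("transformer",T,[.515,-.165,1.5]),("jig",J,[.513,.17,1.57])]' 'dict(top=(165,365,175,230,4),side=(205,305,150,300,2.5))'
```

```text
transformer top 0.82 [310.6, 189.8, 346.9, 217.4]
transformer side 0.56 [255.5, 247.2, 294.5, 296.7]
transformer ['top', 'side'] [ 0.5138 -0.174   1.7865] 102.3587073493308 0.11313046295132057
transformer ['top'] [ 0.5142 -0.1753  1.7956] 102.88106845646372 0.050702471990040854
transformer ['side'] [ 0.5135 -0.1724  1.769 ] 101.35755941139894 0.041850015726331624
jig side 0.66 [212.8, 144.9, 268.1, 206.6]
jig ['side'] [0.5177 0.1705 1.5513] 88.88456494328386 0.16096185478185931
1.7
```

View pics/f1.png

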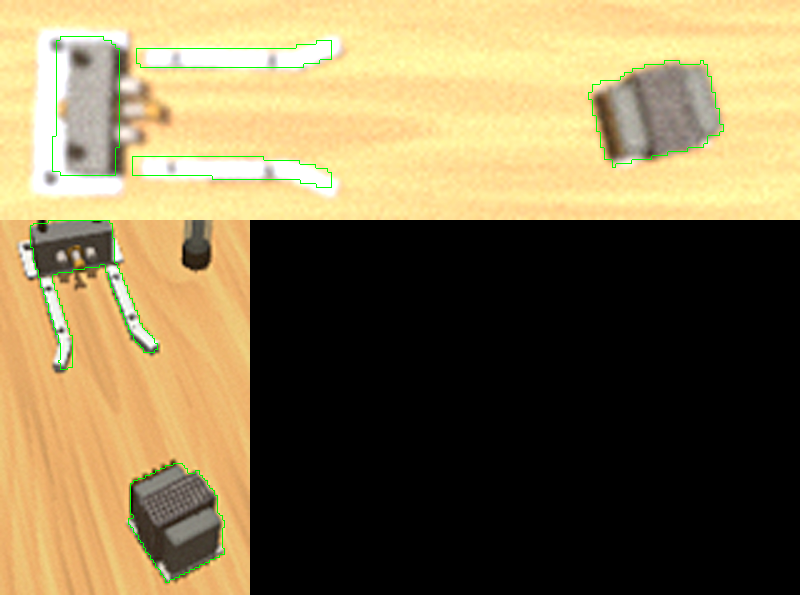

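The transformer fit is good in both views: (0.514, -0.174), yaw about 102°. The jig outline is off by 1–2 px in the top view, so I'll refine it while the arm approaches.

{"name": "apply_moves", "arguments": {"series": [0.679,-0.486,0.167,0,0,-0.443,-1,0.679,-0.486,0.167,0,0,-0.443,-1,0.679,-0.486,0.167,0,0,-0.443,-1,0.679,-0.486,0.167,0,0,-0.443,-1,0.679,-0.486,0.167,0,0,-0.443,-1,0.679,-0.486,0.167,0,0,-0.443,-1,0.679,-0.486,0.167,0,0,-0.443,-1,0.679,-0.486,0.167,0,0,-0.443,-1], "newtons": 80}}

```text
time_s: 2.37
eef_pos: [0.4229, -0.3205, 0.1658]
ee_rot: [180.0, 0.0, 80.2]
wrist_force: [0.3, 0.4, -0.0]
gripper_width: 0.0857
grasp_force: 0.0
```

```bash
cat >> h.py <<'E'
from scipy.spatial.transform import Rotation as Ro
def togo(x,y,z,yaw):
    o=status.get_obs();R=Ro.from_euler("xyz",o["ee_rot"],degrees=True)
    d=R.inv().apply(np.array([x,y,z])-o["eef_pos"])/.6
    r=(R.inv()*Ro.from_euler("xyz",[180,0,yaw],degrees=True)).as_rotvec()/np.pi
    print("at",o["eef_pos"],o["ee_rot"],"t",o["time_s"],"w",o["gripper_width"],"go",np.round(d,4),np.round(r,4))
E
python3 - <<'E'
from h import *
togo(.514,-.174,.13,102.4)
im=get_image("top");cv2.imwrite("pics/top1.png",im)
hsv=cv2.cvtColor(im,cv2.COLOR_BGR2HSV)
m=((hsv[...,1]<60)&(hsv[...,2]>110)).astype(np.uint8)
m[:,:200]=0;m[:,256:]=0;m[:183]=0;m[224:]=0
g=im.astype(float).min(2)   # blue low on wood, high on aluminium
for r0,r1 in((183,200),(210,224)):
    pts=[]
    for u in range(203,236,2):
        col=g[r0:r1,u];w=np.clip(col-np.median(g[200:208,u])-25,0,None)
        if w.sum()>50: pts.append((u,(w*np.arange(r0,r1)).sum()/w.sum()))
    pts=np.array(pts)
    W=np.array([ray(p,"top",.011)[:2] for p in pts]);k=np.polyfit(W[:,1],W[:,0],1)
    res=W[:,0]-np.polyval(k,W[:,1]);print(len(pts),"rail x at y=.1:",np.polyval(k,.1),"slope dx/dy",k[0],"res",res.std())
for r in landmark_of("jig_stop","top")[:1]+landmark_of("jig_mouth","top")[:1]: print(r["confidence"],r["uv"])
E
```

```text
at [ 0.42292128 -0.32050088  0.16581197] [1.79969093e+02 1.58372696e-02 8.02489763e+01] t 2.3667 w 0.08567540604006617 go [0.2664 0.1082 0.0597] [ 2.000e-04  1.000e-04 -1.231e-01]
16 rail x at y=.1: 0.5522077081693959 slope dx/dy 0.026618503871551714 res 0.0006280197151440018
16 rail x at y=.1: 0.4781286418354807 slope dx/dy 0.006073839596885012 res 0.0006475747206749621
0.76 [198.7, 203.2]
0.64 [252.1, 203.3]
```

{"name": "apply_moves", "arguments": {"series": [0.266,0.108,0.06,0,0,-0.123,-1,0.266,0.108,0.06,0,0,-0.123,-1,0.266,0.108,0.06,0,0,-0.123,-1,0.266,0.108,0.06,0,0,-0.123,-1,0.266,0.108,0.06,0,0,-0.123,-1,0.266,0.108,0.06,0,0,-0.123,-1,0.266,0.108,0.06,0,0,-0.123,-1]}}

```text
time_s: 3.1
eef_pos: [0.514, -0.1769, 0.13]
ee_rot: [-180.0, 0.0, 102.0]
wrist_force: [-0.1, -0.4, -0.1]
gripper_width: 0.0854
grasp_force: 0.0
```

Run:
```python
from h import *
togo(.514,-.174,.018,102.4)
im=get_image("side");cv2.imwrite("pics/s2.png",cv2.resize(im[200:320,200:340],None,fx=4,fy=4,interpolation=cv2.INTER_CUBIC))
```

```text
at [ 0.51400393 -0.17694393  0.13000763] [-1.79995384e+02  1.59906018e-02  1.02040518e+02] t 3.1 w 0.08537815491665601 go [0.0049 0.001  0.1867] [-0.      0.0001 -0.002 ]
```

View pics/s2.png

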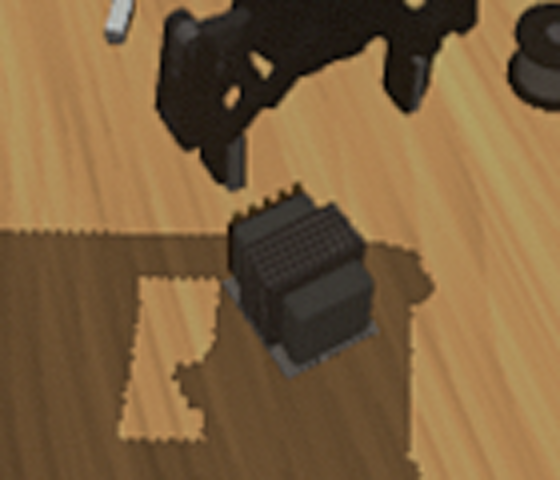

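The fingers, at crop (228,180) and (408,105), straddle the transformer and line up with its core. I'll descend and close.

{"name": "apply_moves", "arguments": {"series": [0.005,0.001,0.05,0,0,-0.002,-1,0.005,0.001,0.1,0,0,-0.002,-1,0.005,0.001,0.14,0,0,-0.002,-1,0.005,0.001,0.17,0,0,-0.002,-1,0.005,0.001,0.187,0,0,-0.002,-1,0.005,0.001,0.187,0,0,-0.002,-1]}}

```text
time_s: 3.65
eef_pos: [0.5125, -0.1744, 0.0163]
ee_rot: [-179.9, -0.1, 102.3]
wrist_force: [-0.9, 0.4, 1.2]
gripper_width: 0.0856
grasp_force: 0.0
```

{"name": "apply_moves", "arguments": {"series": [0,0,0,0,0,0,0,0,0,0,0,0,0,0,0,0,0,0,0,0,0.3,0,0,0,0,0,0,0.5,0,0,0,0,0,0,1,0,0,0,0,0,0,1,0,0,0,0,0,0,1,0,0,0,0,0,0,1], "newtons": 80}}

```text
time_s: 4.32
eef_pos: [0.5145, -0.1739, 0.0192]
ee_rot: [179.9, 0.1, 102.4]
wrist_force: [-2.5, -3.1, 7.0]
gripper_width: 0.055
grasp_force: 85.3
```

```bash
python3 - <<'E'
from h import *
togo(.5125,-.02,.018,89.0)
print(status.get_obs()["grasp_force"],status.get_obs()["wrist_force"])
E
python3 fitall.py pics/f2.png '[("transformer",T,[.515,-.165,1.6])]' 'dict(side=(220,320,210,310,4))'
```

```text
at [ 0.51449472 -0.17385534  0.01924532] [1.79916377e+02 7.48294748e-02 1.02425968e+02] t 4.3167 w 0.05502109227141162 go [0.2511 0.0519 0.0018] [0.0005 0.0004 0.0746]
85.27492046356201 [-2.50322989 -3.14085205  6.9563001 ]
transformer side 0.91 [265.1, 251.2, 297.9, 292.2]
transformer ['side'] [ 0.5212 -0.1822  1.2086] 69.2503604615198 0.3100126512429172
4.5167
```

View pics/f2.png

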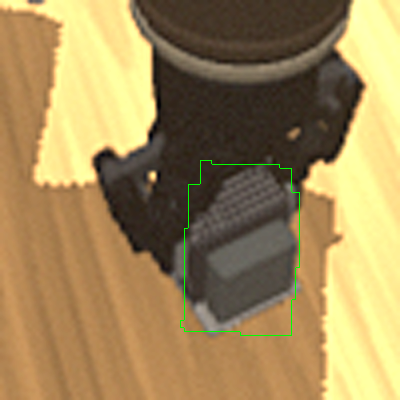

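Gripped at 55 mm with 85 N. The fit isn't usable here because the gripper hides part of the transformer. Next I slide it to just before the mouth while turning it square to the jig.

{"name": "apply_moves", "arguments": {"series": [0.029,0.006,0,0,0,0.009,1,0.059,0.012,0,0,0,0.018,1,0.088,0.018,0,0,0,0.028,1,0.118,0.025,0,0,0,0.037,1,0.147,0.031,0,0,0,0.047,1,0.176,0.037,0,0,0,0.056,1,0.206,0.043,0,0,0,0.065,1,0.235,0.049,0,0,0,0.074,1]}}

```text
time_s: 5.18
eef_pos: [0.5135, -0.0288, 0.0192]
ee_rot: [179.8, 0.0, 89.0]
wrist_force: [0.6, -4.8, 6.1]
gripper_width: 0.0552
grasp_force: 85.9
```

Run:
```python
from h import *
togo(.5143,.035,.0185,89.0)
print(status.get_obs()["grasp_force"],status.get_obs()["wrist_force"])
for c in("side","top"):
  im=get_image(c)
  for n in("board_face","transformer"):
    for r in landmark_of(n,c)[:1]: print(c,n,r["confidence"],r["uv"],ray(r["uv"],c,.027 if n[0]=="b" else 0))
  if c=="side": cv2.imwrite("pics/s3.png",cv2.convertScaleAbs(cv2.resize(im[140:280,190:320],None,fx=4,fy=4,interpolation=cv2.INTER_CUBIC),alpha=1.6))
```

```text
at [ 0.51353454 -0.0288357   0.01924514] [1.79828516e+02 3.17250608e-02 8.90286344e+01] t 5.1833 w 0.05517691759532653 go [ 0.1064 -0.0005  0.0012] [0.001  0.0002 0.0002]
85.88396787643433 [ 0.57671609 -4.7768531   6.10154986]
side board_face 0.86 [254.0, 206.5] [0.5220608  0.00823654 0.027     ]
side transformer 0.96 [257.5, 224.4] [ 5.20569050e-01 -2.61952579e-02  1.11022302e-16]
```

View pics/s3.png

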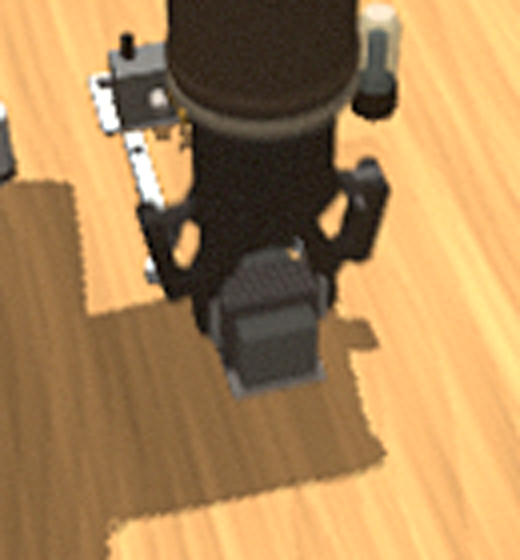

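The transformer is square and just short of the flared mouth: left rail tip at crop (150,270), transformer at (265,320). I push it in and watch the side force.

{"name": "apply_moves", "arguments": {"series": [0.013,0,0,0,0,0,1,0.026,0,0,0,0,0,1,0.04,0,0,0,0,0,1,0.053,0,0,0,0,0,1,0.066,0,0,0,0,0,1,0.08,0,0,0,0,0,1,0.093,0,0,0,0,0,1,0.106,0,0,0,0,0,1]}}

```text
time_s: 6.15
eef_pos: [0.5145, 0.0344, 0.0193]
ee_rot: [179.8, 0.0, 89.1]
wrist_force: [-0.1, -4.7, 7.4]
gripper_width: 0.0554
grasp_force: 85.9
```

Run:
```python
from h import *
togo(.515,.08,.0185,89.0)
o=status.get_obs();print(o["grasp_force"],o["wrist_force"],o["moment"])
```

```text
at [0.51451786 0.0344049  0.0192627 ] [1.79841126e+02 1.18709736e-02 8.91108311e+01] t 6.15 w 0.055365590433498514 go [ 0.076  -0.0004  0.0013] [0.0009 0.0001 0.0006]
85.86665153503418 [-0.08082611 -4.71090064  7.38403713] [-0.85272218  0.20071375  0.13931175]
```

{"name": "apply_moves", "arguments": {"series": [0.01,0,0,0,0,0,1,0.02,0,0,0,0,0,1,0.03,0,0,0,0,0,1,0.04,0,0,0,0,0,1,0.05,0,0,0,0,0,1,0.06,0,0,0,0,0,1,0.07,0,0,0,0,0,1,0.076,0,0,0,0,0,1]}}

```text
time_s: 6.82
eef_pos: [0.5151, 0.0802, 0.0193]
ee_rot: [179.9, -0.0, 89.1]
wrist_force: [0.2, -5.9, 7.0]
gripper_width: 0.055
grasp_force: 85.8
```

Run:
```python
from h import *
togo(.5155,.112,.0185,89.0)
o=status.get_obs();print(o["grasp_force"],o["wrist_force"],o["moment"])
im=get_image("side");cv2.imwrite("pics/s4.png",cv2.convertScaleAbs(cv2.resize(im[120:250,180:310],None,fx=4.5,fy=4.5,interpolation=cv2.INTER_CUBIC),alpha=1.6))
```

```text
at [0.51512885 0.08020532 0.01925827] [ 1.79852235e+02 -1.59237740e-03  8.91259630e+01] t 6.8167 w 0.055021154339652684 go [ 0.053  -0.0002  0.0013] [ 0.0008 -0.      0.0007]
85.84607720375061 [ 0.20536029 -5.93911205  7.02061531] [-0.96058637  0.24555141  0.12153315]
```

View pics/s4.png

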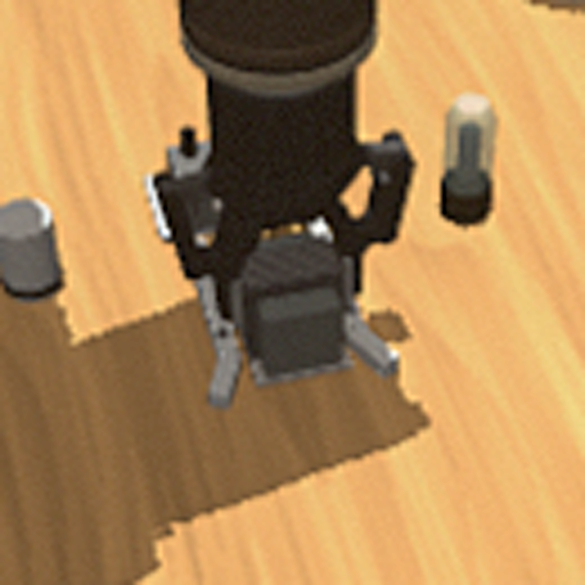

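It is inside the rails and centred, with no side force. I advance to near pin contact.

{"name": "apply_moves", "arguments": {"series": [0.008,0,0,0,0,0,1,0.016,0,0,0,0,0,1,0.024,0,0,0,0,0,1,0.032,0,0,0,0,0,1,0.04,0,0,0,0,0,1,0.048,0,0,0,0,0,1,0.054,0,0,0,0,0,1,0.06,0,0,0,0,0,1], "newtons": 100}}

```text
time_s: 7.53
eef_pos: [0.5157, 0.116, 0.0193]
ee_rot: [179.9, -0.0, 89.1]
wrist_force: [-0.2, -9.1, 9.3]
gripper_width: 0.055
grasp_force: 103.5
```

{"name": "apply_moves", "arguments": {"series": [0.003,0,0,0,0,0,1,0.006,0,0,0,0,0,1,0.009,0,0,0,0,0,1,0.01,0,0,0,0,0,1,0.01,0,0,0,0,0,1]}}

```text
time_s: 7.95
eef_pos: [0.5158, 0.1214, 0.0193]
ee_rot: [179.9, 0.0, 89.1]
wrist_force: [1.2, -10.2, 9.2]
gripper_width: 0.0548
grasp_force: 103.5
```

{"name": "apply_moves", "arguments": {"series": [0.002,0,0,0,0,0,1,0.004,0,0,0,0,0,1,0.005,0,0,0,0,0,1,0.005,0,0,0,0,0,1]}}

```text
time_s: 8.28
eef_pos: [0.5158, 0.1243, 0.0193]
ee_rot: [179.9, 0.0, 89.1]
wrist_force: [1.7, -13.5, 8.1]
gripper_width: 0.0553
grasp_force: 103.5
```

{"name": "apply_moves", "arguments": {"series": [0.002,0,0,0,0,0,1,0.004,0,0,0,0,0,1,0.006,0,0,0,0,0,1,0.006,0,0,0,0,0,1]}}

```text
time_s: 8.62
eef_pos: [0.5159, 0.1278, 0.0193]
ee_rot: [179.9, 0.0, 89.1]
wrist_force: [2.0, -14.3, 8.7]
gripper_width: 0.0547
grasp_force: 103.5
```

{"name": "apply_moves", "arguments": {"series": [0.002,0,0,0,0,0,1,0.004,0,0,0,0,0,1,0.005,0,0,0,0,0,1,0.005,0,0,0,0,0,1]}}

```text
time_s: 8.95
eef_pos: [0.5159, 0.1299, 0.0193]
ee_rot: [179.9, 0.1, 89.1]
wrist_force: [2.5, -27.9, 10.8]
gripper_width: 0.0548
grasp_force: 103.6
```

{"name": "apply_moves", "arguments": {"series": [0.002,0,0,0,0,0,1,0.004,0,0,0,0,0,1,0.005,0,0,0,0,0,1,0.005,0,0,0,0,0,1]}}

```text
time_s: 9.28
eef_pos: [0.5158, 0.1304, 0.0195]
ee_rot: [179.9, 0.2, 89.1]
wrist_force: [5.4, -66.7, 17.3]
gripper_width: 0.0551
grasp_force: 104.5
```

It reached the posts at y ≈ 0.130: the force jumped past the spring level. I ease back about 1 mm to a moderate press.

{"name": "apply_moves", "arguments": {"series": [-0.001,0,0,0,0,0,1,-0.0015,0,0,0,0,0,1,-0.0015,0,0,0,0,0,1,-0.0015,0,0,0,0,0,1,-0.0015,0,0,0,0,0,1,-0.0015,0,0,0,0,0,1]}}

```text
time_s: 9.78
eef_pos: [0.5158, 0.1302, 0.0194]
ee_rot: [179.9, 0.1, 89.1]
wrist_force: [4.2, -54.2, 15.2]
gripper_width: 0.0551
grasp_force: 104.1
```

Run:
```python
from h import *
o=status.get_obs();print(o["eef_pos"],o["ee_rot"],o["grasp_force"],o["wrist_force"],o["moment"],o["qvel"])
for n in("jig_stop","board_face"):
  for c in("side","top"):
    get_image(c)
    for r in landmark_of(n,c)[:1]: print(c,n,r["confidence"],r["uv"],ray(r["uv"],c,.027))
im=get_image("side");cv2.imwrite("pics/s5.png",cv2.convertScaleAbs(cv2.resize(im[100:230,170:300],None,fx=4.5,fy=4.5,interpolation=cv2.INTER_CUBIC),alpha=1.6))
```

```text
[0.51582005 0.13024489 0.01940036] [1.79911781e+02 1.30164981e-01 8.90761950e+01] 104.13524866104126 [  4.24326715 -54.18552857  15.21366078] [-8.44978928 -0.73818825 -0.75186415] [ 0.01049419 -0.06552512  0.01532293 -0.07226816 -0.13664779 -0.01581566]
side jig_stop 0.58 [234.0, 164.1] [0.5144631  0.17563039 0.027     ]
side board_face 0.69 [235.3, 165.3] [0.51660796 0.16973813 0.027     ]
top board_face 0.31 [251.2, 205.0] [0.50781039 0.02840167 0.027     ]
```

View pics/s5.png

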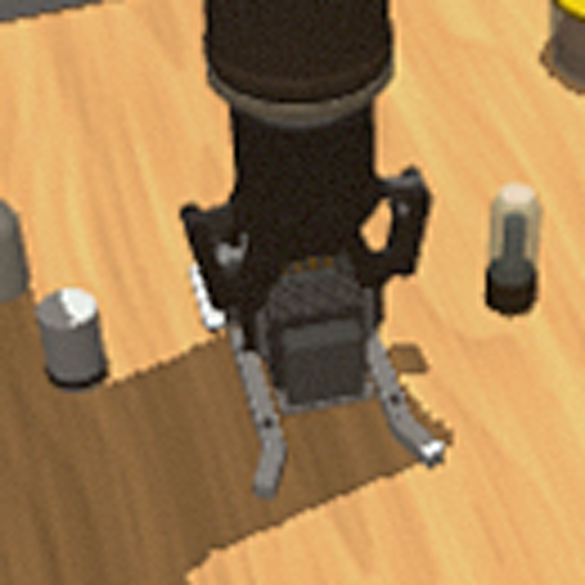

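Run:
```python
from h import *
for n,p in(("foot R",(372,398)),("foot L",(277,410))): print(n,ray((170+p[0]/4.5,100+p[1]/4.5),"side",.002))
r=trace("transformer","side");print(r[0]["extent"])
m=r[0]["region"].astype(float)
for y in(.120,.125,.128,.131,.134,.137): # rendered rear edge vs mask bottom
    R=rend(T,[.516,y,np.radians(89.1)],"side"); v=np.where((R>.5).any(1))[0]; vm=np.where((m>.5).any(1))[0]; print(y,v.max(),vm.max())
for s,x in((1,-.1),(-1,-.1),(1,-.13),(-1,-.13)):
    a=np.radians(89);yy=s*(.043 if x>-.12 else .050)
    X=np.array([.5167+x*np.cos(a)-yy*np.sin(a),.1685+x*np.sin(a)+yy*np.cos(a),.012]);print("rail",s,x,(proj(X,"side")-[170,100])*4.5)
```

```text
foot R [0.54353027 0.09450686 0.002     ]
foot L [0.48795625 0.10058568 0.002     ]
[230.3, 157.7, 250.5, 193.2]
0.12 195 191
0.125 193 191
0.128 193 191
0.131 192 191
0.134 191 191
0.137 190 191
rail 1 -0.1 [261.70343162 440.28243033]
rail -1 -0.1 [409.17074295 411.45217501]
rail 1 -0.13 [260.99345916 480.295256  ]
rail -1 -0.13 [436.07159538 445.18733062]
```

The transformer's fitted position (y ≈ 0.131–0.134), the force jump and the jig geometry all agree that it is home. I'm handing it in while still pressing.

```bash
python3 -c "
from cell import *
print(status.get_obs()['wrist_force'],status.get_obs()['time_s']);print(job_done())"
```

```text
[  4.44404914 -54.11420093  15.45838415] 10.2833
the job is handed in; nothing more can be done
None
```

I pushed the transformer into the jig board first and handed the job in at 10.3 s, still gripped with about 104 N and pressed with about 54 N at the wrist; seating on both posts is inferred from the force jump and camera fit, and no verdict was returned.

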